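# Put the salt shaker away and close the pantry bin

## Task

Tidy up: stand the small glass salt shaker upright on the floor of the open wooden pantry bin, anywhere clear of the metal stay and of what is already inside. Then release the folding stay that props the lid, by lifting its knee up and towards the bin's front until it has passed the straight line and folds, and lower the lid gently until it is fully shut, keeping hold of it (it has a bar handle) so that it does not drop. Leave the two spice jars standing where they are.

Things in the scene. Friction and masses are not known exactly. Their poses are not given: they have to be found in the camera images.
- shaker: Salt shaker: glass body, grey domed cap, 90 mm tall, 44 mm across up to 70 mm high (cap 34 mm), loose, 0.1 kg. Smallest of three jars standing at the right. Origin: centre of its underside; z up.
- spice_a: Spice jar with black cap, 45 mm across, 105 mm tall, loose bystander. Origin: centre of its underside.
- spice_b: Spice jar with red cap, 47 mm across, 97 mm tall, loose bystander. Origin: centre of its underside.
- bin: Light wooden pantry bin, does not shift: 210 deep (x), 300 wide (y), rim 115 high, walls 12 mm. Origin: centre of its underside; -x is its front, z up. A tin (57 across, 72 high) at bin x +52, y +98 mm and two pods (36 across, 28 high) at x +65, y +35 and y -12 are fixed in its rear half; the front half is empty. The stay folds down along the inside of the right (-y) wall, in the strip bin y -138 to -106 mm.
- bin_floor (a point): Centre of the bin's inner floor, 16 mm above the worktop; axes as bin.
- lid_hinge (a point): Middle of the lid's hinge line: bin x +105, y 0, z 115 mm. The hinge runs along bin y.
- lid_handle (a point): Middle of the lid's steel bar handle: 12 mm round bar along bin y, clear for 90 mm between its two posts, 29 mm clear of the lid's front edge. 245 mm from the hinge line along the lid and 7 mm off its underside plane. Lid 14 mm thick; its axes turn with the lid: -x from hinge to handle, z out of its outer face.
- stay_foot (a point): Pivot of the stay's lower link on the bin's right wall: bin x -4, y -122, z 111 mm.
- knee (a point): Centre of the stay's knee: steel boss 22 mm across, 20 mm long along bin y, its flat ends can be pinched. It swings on the 72.5 mm lower link about stay_foot; link bars 14 x 4 mm. Locked, it is 50 mm behind and 53 mm above the foot, under the leaning lid: a tool pointing straight down hits the lid, lean it 25 to 45 degrees back towards the bin's front.
- stay_upper (a joint): Bend of the knee, rad. 0: locked on its stop, knee hanging behind the line of the end pivots; 0.314: links in one line; above that unlocked. Unlocking turns the lower link about 0.16 rad towards the front to the line, and takes about 4 to 6 N at the knee, falling away past the line. About 3.3 when the lid is shut.
- lid (a joint): Lid angle, rad. 0: propped open, leaning 14 degrees to the front from upright; grows as it closes; 1.326: shut. About 0.7 kg; stiff hinges hold the unlocked lid up to about 0.25, lower down it falls if let go.

How it is judged (in metres and radians):
On the way, in this order (a step that is already met when the one before it is completed fails the run):
1. the shaker stands upright and released on the bin's floor, while the lid is open (x of shaker in the frame of bin_floor between -0.093 and 0.093 m and y of shaker in the frame of bin_floor between -0.138 and 0.138 m and z of shaker in the frame of bin_floor between -0.006 and 0.008 m and angle between shaker's own z axis and vertical below 0.2 rad and value of joint lid below 0.25 rad and contact force between the fingers and shaker below 0.2 N), for 0.2 s.
2. the stay's knee has passed the line of its end pivots (knee bend over 0.36 rad) (value of joint stay_upper above 0.36 rad), for 0.2 s.
3. the lid is shut (within 0.04 rad) (value of joint lid above 1.286 rad), for 0.2 s.
At the end, for the whole second after the job is handed in: The lid is shut (within 0.04 rad) with the shaker at rest inside, upright (within 0.2 rad) on the bin's floor; both spice jars still stand within 30 mm of where they stood (value of joint lid above 1.286 rad and x of shaker in the frame of bin_floor between -0.093 and 0.093 m and y of shaker in the frame of bin_floor between -0.138 and 0.138 m and z of shaker in the frame of bin_floor between -0.006 and 0.008 m and angle between each of shaker, spice_a, spice_b's own z axis and vertical below 0.2 rad and linear speed of shaker below 0.02 m/s); the robot touches nothing.
It fails at once if the lid is dropped or slammed (closing faster than 2 rad/s) (velocity of joint lid above 2 rad/s).
It fails at once if a spice jar is shifted more than 30 mm (distance of any of spice_a, spice_b from where it was at the start of the episode above 0.03 m).
It also fails if it takes over 64 s, if anything falls off the work surface, if the arm or the gripper's body presses on something with over 40 N, if the wrist force passes 120 N, or if a joint passes its speed limit or range.

## Robot

A 6-joint arm with a two-finger parallel gripper is mounted at the origin on a cart in front of the work surface, level with it; the furniture and walls round the work are solid. World frame = base frame: x ahead of the robot, y to its left, z up, the work surface at z = 0. Lengths are in m, angles in degrees, forces in N, time in s.
With the tool pointing down it reaches from about 0.275 to 0.85 m from the base axis. Payload 19 kg.
Tool frame: the origin (TCP) lies at the very end of the fingers, on their centre line; the grasp point (between the pads) lies 19 mm behind it; z points along the fingers, y is the line along which they close (so a half turn about z gives the same grasp; the last joint's range is limited). The gripper opens to 85 mm and grips with 20 to 120 N. Pads are 22 mm wide; open, the fingers measure 114 mm over their backs; the gripper's body (76 mm by 85 mm) begins 54 mm behind the grasp point. The pads swing forward as they close: fully open they stand 13 mm farther back than shut.
Start: joints at [66.635, 8.623, 82.357, -0, 89.026, -7.678], TCP at [0.155, 0.554, 0.231] pointing down, gripper open.
Joint ranges: [-160.23, 160.23], [-39.13, 120.54], [6.94, 153.29], [-79.49, 259.48], [9.18, 160.14], [-161.06, 161.06]. Speed limits (degrees/s): [108.29, 108.29, 127.2, 172.46, 172.46, 172.46].

## Interface

Orientations are given as [roll, pitch, yaw] about the fixed x, y, z axes, in that order (R = Rz(yaw) Ry(pitch) Rx(roll)).
In Python, from plant import env gives the robot as it stands. The module is installed in compiled form; this text tells all that it offers.
- The arm moves only by the shell command python3 -m creep 'ROWS' [FORCE]. ROWS is JSON, a list of rows, each a list of 5 numbers: the opening in per cent of the stroke, from 0 (shut) to 100 (fully open), then the shift along the tool's x, y, z in cm, then the turn about the tool's z in rad. In form: [[grip, tx, ty, tz, roll], ...]. A call has 1 to 20 rows; each row is the pose to reach, as a shift and turn from the pose commanded when the call began, along the tool's axes at that moment; what a row does not reach only later rows make up. A row lasts 1/10 s, in which the tool goes at most 50 mm and 8.59 degrees, less where a joint would pass 70% of its speed; a pose out of reach is approached as far as the arm can. A call with a gripper value outside its range is refused whole. The fingers move at their own pace and stop on an object; FORCE is the grip in N (left out, the last holds). Time passes only in rows, so rows that repeat a pose let the fingers close. It gives the time, the measured TCP pose, the force, the opening and the grip force at its end, in the units of the state.
- env.read_state(): the state, without advancing time (a new reading comes with each control period).
- env.read_camera(name): name is "side" or "top"; returns a dict with "img" (400x640x3 uint8, blue, green, red), "K" (3x3 intrinsics, pixels), "T" (4x4, takes a point from camera to world coordinates). Camera axes: x right, y up, looking along -z (the intrinsics and any distortion apply to the point x, -y, -z); pixel columns grow to the right and rows downward; lengths in m; the calibration is good to about 2 mm. A picture is of the moment at which its call begins. There is no depth.
- env.sign_off(): hands the job in; it is judged then, once.
Trained networks look in a picture, given as the dict that the camera call returned (one of the last four; its "shot" number tells which), for a name from the list of things; names that differ only in an ending like _2 or _b are one class to them, and where a whole thing is asked for, a point or a joint stands for the part that bears it (a point fixed in the world has none). Each returns a list of dicts, best first, with "score" (0 to 1); they miss things now and then, are a little off and sometimes report something else, mostly with a low value. They report only what shows in the picture. A call takes as long as a camera call.
- env.recognise(picture, thing): "position" ([x, y, z] in m, in world coordinates, good to about 4 mm: the middle of the surface that is visible of it).
- env.outline_of(picture, thing): "mask" (400x640 bool, what is visible of it).
The state is a dict: "t": time; "qpos": joint angles; "joint_vel": joint speeds; "joint_efforts": joint torques, N m; "tcp_pos": TCP position; "eef_rot": TCP orientation; "ft_force": force on the tool from outside, world axes, zero at the start; "ft_torque": the same for the moment, N m; "finger_gap": finger opening in m; "grip_force": force on a finger pad.
Only numpy, scipy, OpenCV 4.12 (cv2) and the standard library are available. Lean on these libraries where they do the work, as an engineer would, in place of code of your own. Each camera call takes 0.05 s, during which the arm holds its last target. There are 200 camera calls.

## Working session

There is one attempt and no reset: what is moved stays moved. The work goes in short steps, Python scripts to look and compute and a shell command to move; the robot and the scene stay as the last step left them, time stands still between calls to the robot, and variables do not carry over. Pictures are saved under pics/ and viewed, at most 10 in all, crops included, and the job is handed in when it is done.

```bash
mkdir -p pics; python3 - <<'E'
from plant import env
import cv2,numpy as np
s=env.read_state();print({k:np.round(v,3).tolist() for k,v in s.items()})
for c in ("side","top"):
    p=env.read_camera(c);cv2.imwrite(f"pics/{c}0.png",p["img"])
    print(c,np.round(p["T"],3).tolist(),np.round(p["K"],1).tolist())
    for n in ("shaker","spice_a","bin","lid_handle","knee","stay_foot","lid_hinge","bin_floor"):
        try:
            for d in env.recognise(p,n)[:3]: print(c,n,np.round(d["position"],3),round(d["score"],2))
        except Exception as e: print(n,e)
E
```

```text
{'t': 0.0, 'qpos': [66.634, 8.649, 82.393, 0.001, 89.027, -7.678], 'joint_vel': [0.022, -0.043, -0.066, 0.056, -0.04, 0.143], 'joint_efforts': [0.001, -71.304, -57.087, -0.0, 0.009, 0.0], 'tcp_pos': [0.155, 0.553, 0.231], 'eef_rot': [-179.932, -0.01, 164.312], 'ft_force': [-0.264, 0.714, -0.291], 'ft_torque': [0.017, -0.012, -0.003], 'grip_force': 0.0, 'finger_gap': 0.086}
side [[0.979, 0.103, -0.176, 0.406], [-0.204, 0.493, -0.846, -1.037], [-0.001, 0.864, 0.503, 0.726], [0.0, 0.0, 0.0, 1.0]] [[374.9, 0.0, 322.7], [0.0, 374.9, 199.4], [0.0, 0.0, 1.0]]
side shaker [ 0.49  -0.42   0.049] 0.76
side spice_a [ 0.453 -0.282  0.067] 0.73
side spice_a [ 0.587 -0.31   0.068] 0.63
side bin [ 0.623 -0.027  0.086] 0.81
side bin [ 0.588 -0.306  0.069] 0.2
side lid_handle [ 0.654 -0.032  0.201] 0.72
side lid_handle [ 0.665 -0.013  0.265] 0.61
side knee [ 0.641 -0.031  0.174] 0.73
side stay_foot [ 0.622 -0.027  0.08 ] 0.77
side lid_hinge [ 0.624 -0.028  0.079] 0.64
side bin_floor [ 0.625 -0.022  0.076] 0.9
top [[0.018, 0.995, -0.097, 0.479], [-1.0, 0.016, -0.016, -0.166], [-0.014, 0.097, 0.995, 1.509], [0.0, 0.0, 0.0, 1.0]] [[419.1, 0.0, 320.0], [0.0, 419.1, 201.2], [0.0, 0.0, 1.0]]
top shaker [ 0.452 -0.261  0.098] 0.64
top spice_a [ 0.453 -0.265  0.099] 0.76
top spice_a [ 0.589 -0.292  0.105] 0.49
top bin [0.616 0.097 0.015] 0.97
top lid_handle [0.675 0.077 0.312] 0.8
top knee [ 0.63  -0.03   0.173] 0.44
top stay_foot [0.62  0.1   0.013] 0.75
top stay_foot [0.673 0.08  0.312] 0.67
top lid_hinge [0.62  0.1   0.014] 0.84
top bin_floor [0.619 0.104 0.019] 0.91
```

View pics/side0.png

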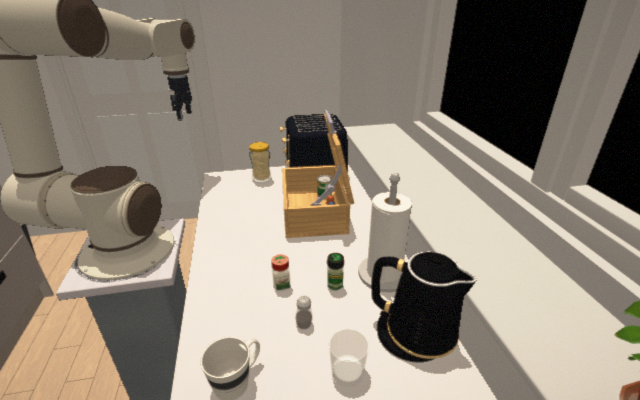

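View pics/top0.png

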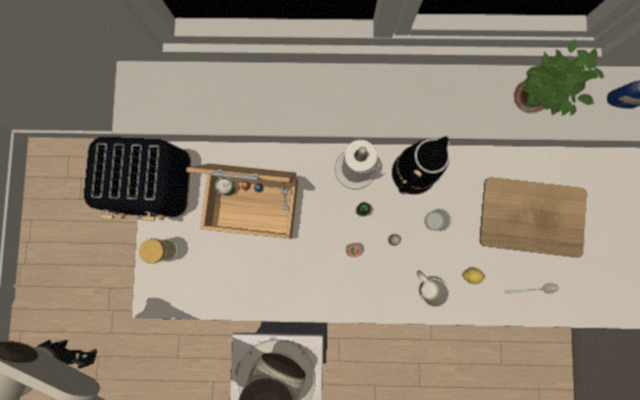

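Side: shaker (304,312), red jar (282,272), black-cap jar (335,270), bin around (317,200). Top: shaker (394,239), bin rim with front edge (202,229)–(296,237). Next I zoom on the bin and triangulate.

```bash
cat > h.py <<'E'
import numpy as np,cv2
from plant import env
def proj(p,P):
    P=np.atleast_2d(P);c=(P-p["T"][:3,3])@p["T"][:3,:3];u=np.c_[c[:,0],-c[:,1],-c[:,2]]@p["K"].T
    return u[:,:2]/u[:,2:]
def ray(p,uv,z):
    d=np.linalg.inv(p["K"])@[*uv,1];d=p["T"][:3,:3]@[d[0],-d[1],-d[2]];o=p["T"][:3,3]
    return o+d*(z-o[2])/d[2]
E
python3 - <<'E'
from h import *
P={}
for c in ("side","top"):
    p=P[c]=env.read_camera(c)
    for n in ("shaker","spice_a"):
        for d in env.outline_of(p,n)[:3]:
            v,u=np.nonzero(d["mask"]); print(c,n,round(d["score"],2),u.min(),u.max(),v.min(),v.max(),u.mean().round(1),v.mean().round(1),len(u))
p=P["top"]
for uv,z in (((394,239),.085),((202,229),.115),((296,237),.115),((298,178),.115)): print(uv,ray(p,uv,z).round(3))
a=cv2.resize(P["top"]["img"][155:245,180:310],None,fx=6,fy=6,interpolation=2);cv2.imwrite("pics/ctop.png",a)
a=cv2.resize(P["side"]["img"][105:240,270:365],None,fx=4.4,fy=4.4,interpolation=2);cv2.imwrite("pics/cside.png",a)
E
```

```text
side shaker 0.92 295 311 296 330 303.1 313.3 504
side spice_a 0.9 327 343 253 292 334.9 272.1 609
side spice_a 0.67 271 290 253 292 280.4 272.7 676
side spice_a 0.5 282 353 111 237 317.6 195.7 5060
top spice_a 0.7 347 361 244 258 353.8 250.7 193
top spice_a 0.64 357 370 202 216 363.7 209.3 171
(394, 239) [ 0.493 -0.396  0.085]
(202, 229) [0.515 0.247 0.115]
(296, 237) [ 0.494 -0.067  0.115]
(298, 178) [ 0.692 -0.069  0.115]
```

View pics/ctop.png

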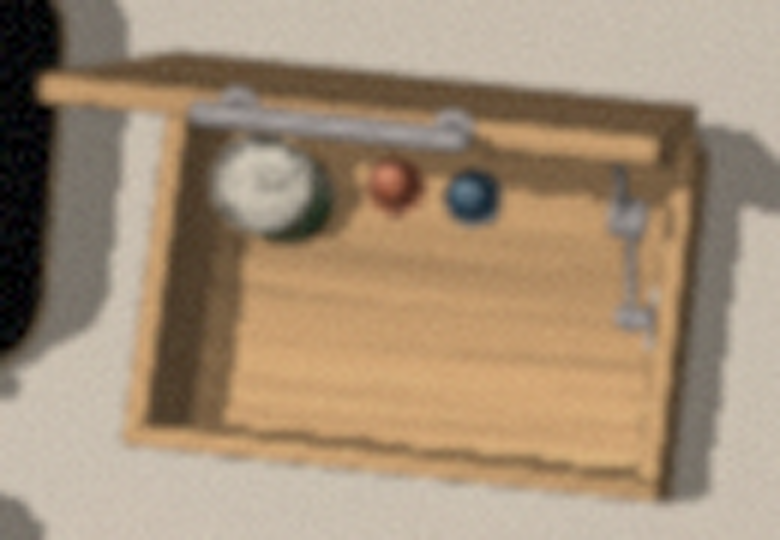

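View pics/cside.png

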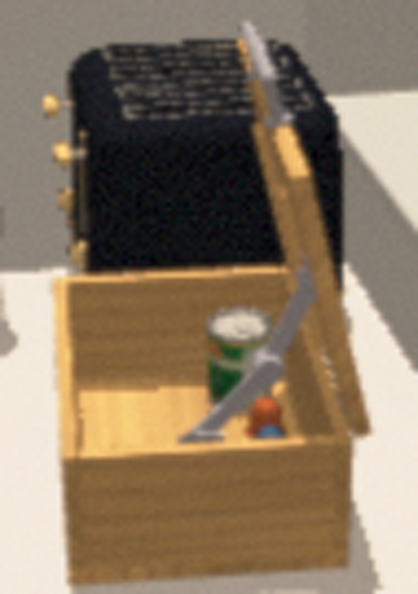

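The crops show the bin rim corners, the handle bar, foot (top 285.8,208; side 316.6,204.3) and knee (top 284.5,190.8; side 330.9,187.3). Now I fit the bin pose to these.

```bash
python3 - <<'E'
from h import *
from scipy.optimize import least_squares
P={c:env.read_camera(c) for c in("side","top")}
t=np.radians(14);hx=105-245*np.sin(t)+7*np.cos(t);hz=115+245*np.cos(t)+7*np.sin(t)
O=[("top",(-105,150,115),(200.8,228.3)),("top",(-105,-150,115),(290,237.8)),
("top",(46,-122,175),(284.5,190.8)),("top",(hx,50,hz+4),(212.5,173.7)),("top",(hx,-50,hz+4),(257.5,178)),
("side",(46,-132,164),(330.9,187.3)),("side",(-105,-150,115),(284.8,208.4)),("side",(-105,-150,0),(286.4,237.5)),("side",(105,-150,115),(349.1,203.9)),
("side",(105,-150,0),(349.1,233.9)),("side",(-105,150,115),(283,168))]
def W(q,b):
    c,s=np.cos(q[2]),np.sin(q[2]);b=np.array(b)/1000
    return np.array([q[0]+c*b[0]-s*b[1],q[1]+s*b[0]+c*b[1],b[2]])
f=lambda q:np.concatenate([proj(P[c],W(q,b))[0]-uv for c,b,uv in O])
r=least_squares(f,[.6,.1,-.05],loss="soft_l1");print(r.x,np.degrees(r.x[2]));print(f(r.x).reshape(-1,2).round(1))
g=lambda q:np.concatenate([proj(P["side"],[q[0],q[1],.045])[0]-(303.3,313.0),proj(P["top"],[q[0],q[1],.08])[0]-(394.3,239.3)])
s=least_squares(g,[.49,-.4]);print("shaker",s.x,s.fun)
print(W(r.x,(-45,0,16)),W(r.x,(15,-122,131)),W(r.x,(hx,0,hz)),env.read_state()["t"])
E
```

```text
[ 0.60694116  0.09632997 -0.088699  ] -5.08207827143956
[[-1.1  0.4]
 [-1.   0.5]
 [-0.5 -0.5]
 [ 4.  -0.3]
 [-5.5 -0.9]
 [ 0.6  2.2]
 [-0.9  0.5]
 [-0.6  1.5]
 [ 1.5  0.9]
 [ 0.3  0.6]
 [-1.3 -0.4]]
shaker [ 0.49031076 -0.40349653] [ 0.18800316 -1.60239729  1.6389032   0.61646485]
[0.56211806 0.10031619 0.016     ] [ 0.61107509 -0.02651917  0.131     ] [0.65925589 0.0916775  0.35441591] 1.3
```

```bash
cat >> h.py <<'E'
def shift(tgt,yaw=None):
    s=env.read_state();y=np.radians(s["eef_rot"][2]);d=np.array(tgt)-s["tcp_pos"]
    r=0 if yaw is None else -np.radians((yaw-s["eef_rot"][2]+180)%360-180)
    from scipy.spatial.transform import Rotation as R
    v=R.from_euler("xyz",s["eef_rot"],degrees=True).inv().apply(d)*100
    print("t",round(s["t"],2),"tcp",np.round(s["tcp_pos"],4),np.round(s["eef_rot"],1),"F",np.round(s["ft_force"],1),"gap",round(s["finger_gap"],4),"-> cm",v.round(2),"roll",round(r,3))
E
python3 -c "
from h import *
shift([.491,-.402,.18],174.9)"
```

```text
t 1.3 tcp [0.1555 0.5535 0.2313] [-180.     0.   164.3] F [ 0.8 -0.2 -0.4] gap 0.0858 -> cm [-58.14 -82.92   5.14] roll -0.185
```

```bash
python3 -m creep '[[100,-4,-5,0,0],[100,-58.1,-82.9,1,-0.185],[100,-58.1,-82.9,1,-0.185],[100,-58.1,-82.9,1,-0.185],[100,-58.1,-82.9,1,-0.185],[100,-58.1,-82.9,1,-0.185],[100,-58.1,-82.9,1,-0.185],[100,-58.1,-82.9,1,-0.185],[100,-58.1,-82.9,1,-0.185],[100,-58.1,-82.9,1,-0.185],[100,-58.1,-82.9,1,-0.185],[100,-58.1,-82.9,2,-0.185],[100,-58.1,-82.9,2,-0.185],[100,-58.1,-82.9,3,-0.185],[100,-58.1,-82.9,3,-0.185],[100,-58.1,-82.9,4,-0.185],[100,-58.1,-82.9,4,-0.185],[100,-58.1,-82.9,5,-0.185],[100,-58.1,-82.9,5,-0.185],[100,-58.1,-82.9,5,-0.185]]' 30; python3 -c "
from h import *
shift([.491,-.402,.18],174.9)"
```

```text
t: 3.3
tcp_pos: [0.4773, -0.364, 0.187]
eef_rot: [-180.0, 0.0, 174.9]
ft_force: [0.9, 0.0, 0.1]
finger_gap: 0.0854
grip_force: 0.0
t 3.3 tcp [ 0.4773 -0.364   0.187 ] [-180.     0.   174.9] F [0.9 0.  0.1] gap 0.0854 -> cm [-1.7  -3.66  0.7 ] roll -0.0
```

```bash
python3 -m creep '[[100,-1.7,-3.7,0.7,0],[100,-1.7,-3.7,0.7,0],[100,-1.7,-3.7,0.7,0]]'; python3 - <<'E'
from h import *
P={c:env.read_camera(c) for c in("side","top")}
for c in P:
    for d in env.outline_of(P[c],"shaker")[:2]:
        v,u=np.nonzero(d["mask"]); print(c,round(d["score"],2),u.min(),u.max(),v.min(),v.max(),u.mean().round(1),v.mean().round(1))
    for d in env.recognise(P[c],"shaker")[:2]: print(d["position"],d["score"])
    print(proj(P[c],[[.491,-.402,z] for z in (0,.045,.09)]).round(1).tolist())
cv2.imwrite("pics/c1.png",cv2.resize(np.hstack([P["side"]["img"][190:340,230:380],P["top"]["img"][170:320,320:470]]),None,fx=2.6,fy=2.6))
shift([.491,-.402,.039],174.9)
E
```

```text
t: 3.6
tcp_pos: [0.4904, -0.4006, 0.1794]
eef_rot: [179.9, -0.1, 174.9]
ft_force: [0.2, 0.4, -0.2]
finger_gap: 0.0852
grip_force: 0.0
side 0.93 295 312 296 330 303.2 313.4
[0.4912, -0.4176, 0.0536] 0.69
[[304.2, 324.0], [303.7, 310.9], [303.2, 297.1]]
top 0.51 186 296 163 182 242.4 172.6
[[391.8, 239.8], [393.8, 239.8], [396.0, 239.7]]
t 3.9 tcp [ 0.4908 -0.3995  0.1812] [-180.    0.  175.] F [-0.5  0.3 -0.9] gap 0.0855 -> cm [-0.03 -0.23 14.22] roll 0.001
```

View pics/c1.png

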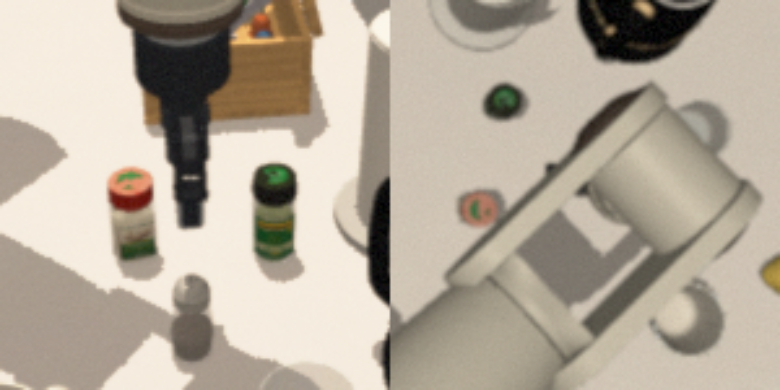

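Side crop: the fingers hang above and behind the shaker (303,313), both jars well clear of it. Descending.

```bash
python3 -m creep '[[100,0,-0.2,5,0],[100,0,-0.2,10,0],[100,0,-0.2,13,0],[100,0,-0.2,14.2,0],[100,0,-0.2,14.2,0],[0,0,-0.2,14.2,0],[0,0,-0.2,14.2,0],[0,0,-0.2,14.2,0],[0,0,-0.2,14.2,0],[0,0,-0.2,14.2,0],[0,0,-0.2,14.2,0],[0,0,-0.2,14.2,0]]' 30; python3 -c "
from h import *
shift([.562,.100,.24],174.9)"
```

```text
t: 5.1
tcp_pos: [0.491, -0.4028, 0.04]
eef_rot: [-179.9, 0.1, 174.9]
ft_force: [-0.7, 0.3, 10.1]
finger_gap: 0.0368
grip_force: 29.4
t 5.1 tcp [ 0.491  -0.4028  0.04  ] [-1.799e+02  1.000e-01  1.749e+02] F [-0.7  0.3 10.1] gap 0.0368 -> cm [ -2.65  50.68 -20.08] roll 0.0
```

```bash
python3 - <<'E'
from h import *
P={c:env.read_camera(c) for c in("side",)}
cv2.imwrite("pics/c2.png",cv2.resize(P["side"]["img"][240:350,250:370],None,fx=5,fy=5,interpolation=2))
p=P["side"]
for d in env.outline_of(p,"shaker")[:2]:
    v,u=np.nonzero(d["mask"]); print(round(d["score"],2),u.min(),u.max(),v.min(),v.max())
shift([.562,.100,.24],174.9);print(env.read_state()["grip_force"])
E
```

```text
0.55 295 311 304 330
t 5.2 tcp [ 0.4911 -0.4027  0.04  ] [-1.799e+02  1.000e-01  1.749e+02] F [-0.3  1.   9.9] gap 0.037 -> cm [ -2.64  50.67 -20.07] roll 0.0
29.399112100945786
```

View pics/c2.png

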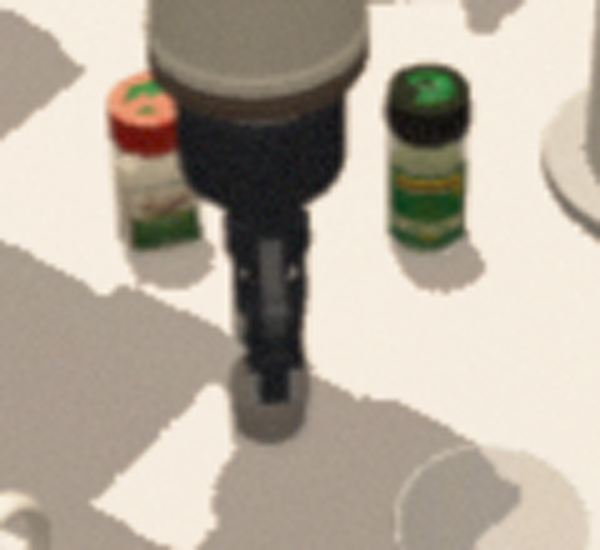

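The near finger tip sits at about 35 mm height on the glass body, shaker upright. I'll lift a little and check the hold.

```bash
python3 -m creep '[[0,0,0,-1,0],[0,0,0,-2,0],[0,0,0,-4,0],[0,0,0,-6,0],[0,0,0,-6,0]]' 40; python3 - <<'E'
from h import *
p=env.read_camera("side")
for d in env.outline_of(p,"shaker")[:2]:
    v,u=np.nonzero(d["mask"]); print(round(d["score"],2),u.min(),u.max(),v.min(),v.max())
print(proj(p,[[.491,-.424,.06],[.491,-.424,.0]]))
shift([.562,.100,.24],174.9);print(env.read_state()["grip_force"])
cv2.imwrite("pics/c3.png",cv2.resize(p["img"][200:350,250:370],None,fx=4,fy=4,interpolation=2))
E
```

```text
t: 5.7
tcp_pos: [0.4915, -0.4032, 0.1021]
eef_rot: [-179.8, 0.2, 174.9]
ft_force: [0.7, 0.2, -0.7]
finger_gap: 0.0359
grip_force: 39.6
0.58 294 311 282 312
[[305.02801614 313.32700825]
 [305.64122863 331.11020144]]
t 5.8 tcp [ 0.4906 -0.4023  0.0988] [-180.     0.   174.9] F [ 1.   0.1 -1.2] gap 0.0362 -> cm [ -2.67  50.66 -14.15] roll 0.0
39.60496540996246
```

View pics/c3.png

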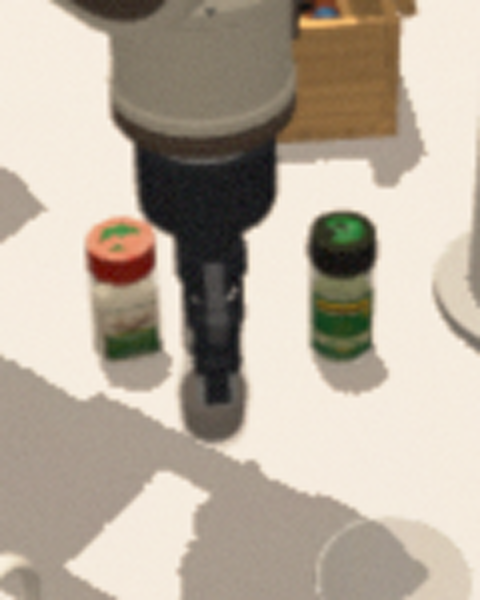

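Held upright and lifted the full 60 mm. Carry over the bin.

```bash
python3 -m creep '[[0,0,0,-5,0],[0,0,0,-10,0],[0,-0.2,4,-10.5,0],[0,-0.5,8.5,-10.5,0],[0,-0.7,13,-10.5,0],[0,-0.9,17.5,-10.5,0],[0,-1.2,22,-10.5,0],[0,-1.4,26.5,-10.5,0],[0,-1.6,31,-10.5,0],[0,-1.9,35.5,-10.5,0],[0,-2.1,40,-10.5,0],[0,-2.4,44.5,-10.5,0],[0,-2.6,48,-10.5,0],[0,-2.7,50.2,-10.5,0],[0,-2.7,50.7,-10.5,0],[0,-2.7,50.7,-10.5,0],[0,-2.7,50.7,-10.5,0]]'; python3 - <<'E'
from h import *
shift([.562,.100,.06],174.9)
for c in("side","top"):
    p=env.read_camera(c)
    for d in env.recognise(p,"shaker")[:1]: print(c,d)
shift([.562,.100,.06],174.9)
E
```

```text
t: 7.5
tcp_pos: [0.5621, 0.0996, 0.2028]
eef_rot: [-180.0, -0.0, 174.9]
ft_force: [-0.3, -0.1, -0.8]
finger_gap: 0.0365
grip_force: 40.2
t 7.5 tcp [0.5621 0.0996 0.2028] [-180.    -0.   174.9] F [-0.3 -0.1 -0.8] gap 0.0365 -> cm [1.000e-02 5.000e-02 1.428e+01] roll -0.0
side {'position': [0.5551, 0.0833, 0.1933], 'score': 0.73}
t 7.7 tcp [0.5623 0.0995 0.2033] [-180.    -0.   174.8] F [ 0.1 -0.1 -1.1] gap 0.0358 -> cm [ 0.04  0.05 14.33] roll -0.001
```

```bash
python3 -m creep '[[0,0,0,4,0],[0,0,0,8,0],[0,0,0,11,0],[0,0,0,12.5,0],[0,0,0,13.5,0],[0,0,0,14.1,0],[0,0,0,14.5,0],[0,0,0,14.6,0],[0,0,0,14.6,0]]'; python3 -c "
from h import *
shift([.562,.100,.057],174.9)"
```

```text
t: 8.6
tcp_pos: [0.5627, 0.1004, 0.058]
eef_rot: [180.0, 0.1, 174.9]
ft_force: [-0.2, -0.4, -1.0]
finger_gap: 0.0364
grip_force: 40.2
t 8.6 tcp [0.5627 0.1004 0.058 ] [1.800e+02 1.000e-01 1.749e+02] F [-0.2 -0.4 -1. ] gap 0.0364 -> cm [ 0.06 -0.04  0.1 ] roll 0.0
```

```bash
python3 -m creep '[[0,0,0,0.1,0],[0,0,0,0.2,0],[0,0,0,0.3,0],[0,0,0,0.3,0]]'
```

```text
t: 9.0
tcp_pos: [0.5632, 0.1004, 0.0561]
eef_rot: [180.0, 0.2, 174.9]
ft_force: [-4.0, -1.7, 17.5]
finger_gap: 0.0364
grip_force: 42.9
```

```bash
python3 -m creep '[[30,0,0,-0.1,0],[60,0,0,-0.1,0],[100,0,0,-0.1,0],[100,0,0,-0.1,0],[100,0,0,-0.1,0],[100,0,0,-0.1,0],[100,0,0,-2,0],[100,0,0,-5,0],[100,0,0,-9,0],[100,0,0,-13,0],[100,0,0,-15,0],[100,0,0,-15,0]]'; python3 - <<'E'
from h import *
for c in("side","top"):
    p=env.read_camera(c)
    for d in env.recognise(p,"shaker")[:1]: print(c,d)
    if c=="side": a=cv2.resize(p["img"][105:240,265:375],None,fx=4.4,fy=4.4,interpolation=2)
cv2.imwrite("pics/c4.png",a)
# bin pose targets
q=(.607,.0963,-.0887)
def W(b):
    c,s=np.cos(q[2]),np.sin(q[2]);b=np.array(b)/1000
    return np.array([q[0]+c*b[0]-s*b[1],q[1]+s*b[0]+c*b[1],b[2]])
shift(W((-20,-122,230)),174.9);shift(W((12,-122,118)),174.9)
E
```

```text
t: 10.2
tcp_pos: [0.5634, 0.1004, 0.2077]
eef_rot: [180.0, 0.3, 174.9]
ft_force: [-0.7, 0.6, -1.2]
finger_gap: 0.0857
grip_force: 0.0
side {'position': [0.5611, 0.0858, 0.0759], 'score': 0.58}
top {'position': [0.5899, -0.2892, 0.1082], 'score': 0.25}
t 10.4 tcp [0.5619 0.1004 0.2031] [-1.800e+02 -1.000e-01  1.749e+02] F [ 0.1 -0.5  0.6] gap 0.0851 -> cm [ -2.52 -12.21  -2.7 ] roll 0.0
t 10.4 tcp [0.5619 0.1004 0.2031] [-1.800e+02 -1.000e-01  1.749e+02] F [ 0.1 -0.5  0.6] gap 0.0851 -> cm [ -5.74 -12.2    8.5 ] roll 0.0
```

View pics/c4.png

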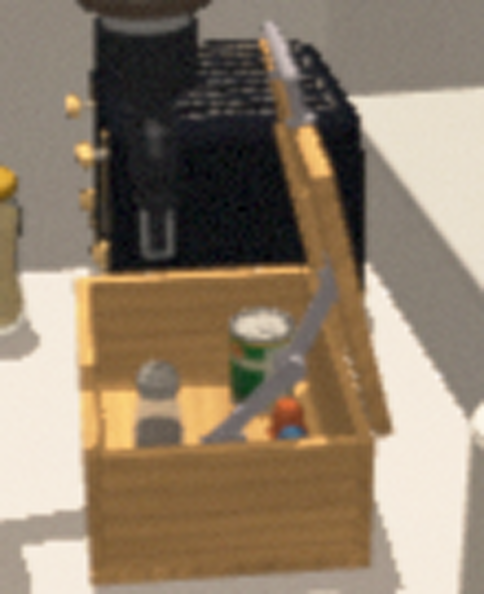

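Shaker stands upright on the floor at about (158,405) of the crop; the stay's foot is at (215,437), knee at (285,372). Now I measure the gripper silhouette against the lid before approaching the stay.

```bash
python3 - <<'E'
from h import *
p=env.read_camera("side");s=env.read_state();x,y,z=s["tcp_pos"]
for h in range(-20,281,20):
    r=proj(p,[[x,y,z+h/1000]])[0]; k=proj(p,[[x-.05,y,z+h/1000],[x+.05,y,z+h/1000]]);print(h,r.round(1),"px per 100mm",(k[1,0]-k[0,0]).round(1))
a=p["img"][70:180,250:350];cv2.imwrite("pics/c5.png",cv2.resize(a,None,fx=5,fy=5,interpolation=2))
E
```

```text
-20 [299.4 167.4] px per 100mm 29.4
0 [299.2 162. ] px per 100mm 29.6
20 [299.  156.5] px per 100mm 29.9
40 [298.8 150.8] px per 100mm 30.1
60 [298.6 145.2] px per 100mm 30.4
80 [298.4 139.4] px per 100mm 30.6
100 [298.2 133.5] px per 100mm 30.9
120 [298.  127.5] px per 100mm 31.1
140 [297.8 121.4] px per 100mm 31.4
160 [297.6 115.2] px per 100mm 31.7
180 [297.3 108.9] px per 100mm 32.0
200 [297.1 102.5] px per 100mm 32.2
220 [296.9  96. ] px per 100mm 32.5
240 [296.7  89.3] px per 100mm 32.8
260 [296.4  82.6] px per 100mm 33.1
280 [296.2  75.7] px per 100mm 33.4
```

View pics/c5.png

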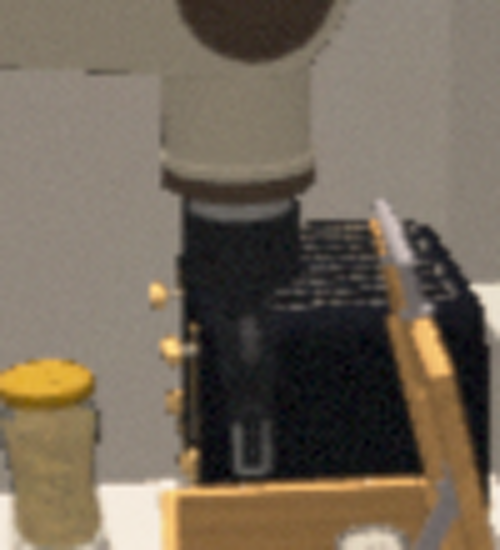

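Silhouette: the wrist ring bottom is about 185 mm above the TCP with radius about 48 mm, the body is 76 mm wide in x. So pointing straight down I can pinch the lower link (not the knee) at about bin x +8 to +19, z about 138, without hitting the lid. Moving in from the front.

```bash
python3 -m creep '[[100,-1,-4,0,0],[100,-1,-8,0,0],[100,-1,-12.2,0,0],[100,-1,-12.2,3,0],[100,-1,-12.2,6,0],[100,-1,-12.2,6.9,0],[100,-1,-12.2,6.9,0],[100,-2.5,-12.2,6.9,0],[100,-4,-12.2,6.9,0],[100,-4.7,-12.2,6.9,0],[100,-5.3,-12.2,6.9,0],[100,-5.3,-12.2,6.9,0]]'; python3 - <<'E'
from h import *
p=env.read_camera("side")
cv2.imwrite("pics/c6.png",cv2.resize(p["img"][80:220,260:380],None,fx=4.2,fy=4.2,interpolation=2))
q=(.607,.0963,-.0887)
c,s=np.cos(q[2]),np.sin(q[2]);b=np.array((8,-122,134))/1000
shift(np.array([q[0]+c*b[0]-s*b[1],q[1]+s*b[0]+c*b[1],b[2]]),174.9)
E
```

```text
t: 11.65
tcp_pos: [0.6047, -0.0257, 0.1357]
eef_rot: [-180.0, 0.0, 174.9]
ft_force: [-0.8, 0.8, 0.1]
finger_gap: 0.0854
grip_force: 0.0
t 11.7 tcp [ 0.6043 -0.0257  0.1356] [-180.    -0.   174.9] F [0.2 0.3 0.4] gap 0.0857 -> cm [ 0.01 -0.02  0.16] roll 0.0
```

View pics/c6.png

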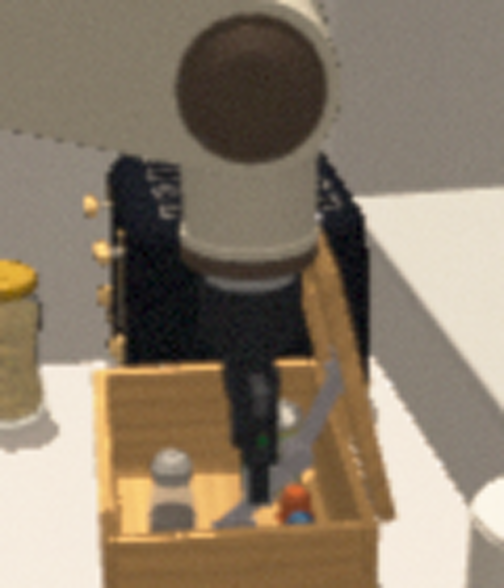

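The finger stands over the lower link (around (262,480) in the crop), wrist just clear of the lid, no contact force. Pinch.

```bash
python3 -m creep '[[100,-0.2,0,0.2,0],[0,-0.2,0,0.2,0],[0,-0.2,0,0.2,0],[0,-0.2,0,0.2,0],[0,-0.2,0,0.2,0],[0,-0.2,0,0.2,0],[0,-0.2,0,0.2,0],[0,-0.2,0,0.2,0],[0,-0.2,0,0.2,0],[0,-0.2,0,0.2,0],[0,-0.2,0,0.2,0]]' 60
```

```text
t: 12.8
tcp_pos: [0.6062, -0.0279, 0.1336]
eef_rot: [-179.8, -0.0, 174.9]
ft_force: [-2.8, -14.7, 2.1]
finger_gap: 0.0018
grip_force: 58.9
```

```bash
python3 -m creep '[[0,0.15,-0.15,-0.1,0],[0,0.3,-0.15,-0.2,0],[0,0.45,-0.15,-0.28,0],[0,0.6,-0.15,-0.36,0],[0,0.75,-0.15,-0.43,0],[0,0.92,-0.15,-0.49,0],[0,0.92,-0.15,-0.49,0]]' 80; python3 - <<'E'
from h import *
p=env.read_camera("side")
cv2.imwrite("pics/c7.png",cv2.resize(p["img"][100:220,280:380],None,fx=4.8,fy=4.8,interpolation=2))
E
```

```text
t: 13.5
tcp_pos: [0.5967, -0.0272, 0.1375]
eef_rot: [-180.0, -0.0, 174.9]
ft_force: [1.6, -4.8, -7.8]
finger_gap: 0.001
grip_force: 55.2
```

View pics/c7.png

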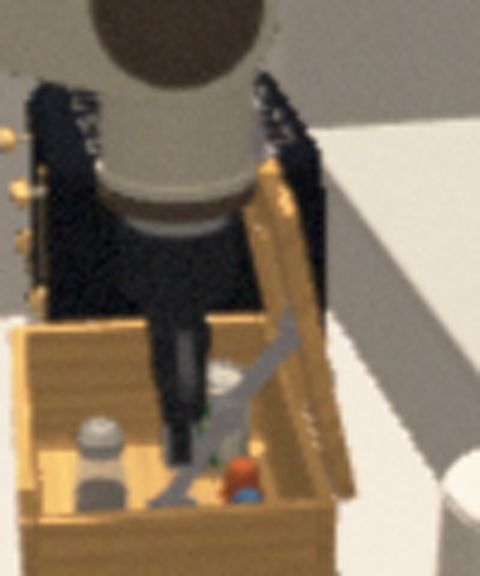

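The knee (225,405) now lies on or slightly in front of the foot–lid-pivot line. Pull further.

```bash
python3 -m creep '[[0,0.2,0,-0.05,0],[0,0.4,0,-0.1,0],[0,0.6,0,-0.13,0],[0,0.8,0,-0.15,0],[0,0.8,0,-0.15,0]]' 80; python3 - <<'E'
from h import *
p=env.read_camera("side")
cv2.imwrite("pics/c8.png",cv2.resize(p["img"][100:220,280:380],None,fx=4.8,fy=4.8,interpolation=2))
E
```

```text
t: 14.05
tcp_pos: [0.5887, -0.0265, 0.1391]
eef_rot: [-180.0, -0.0, 174.9]
ft_force: [1.6, -4.5, -8.7]
finger_gap: 0.001
grip_force: 40.0
```

View pics/c8.png

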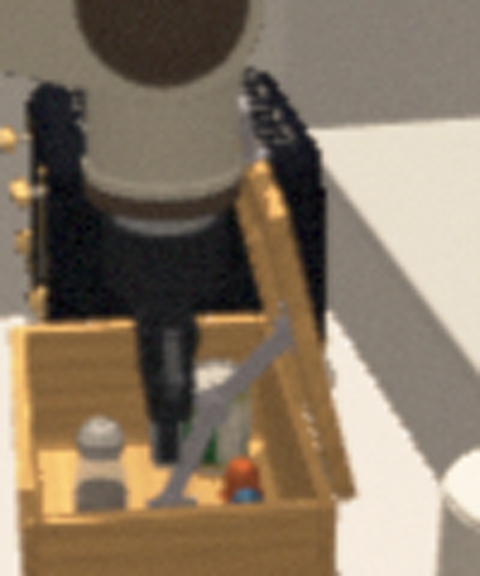

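Still gripping; knee (210,400) is clearly in front of the line (which passes about (234,400)). I have now used more views than the allowance of 10, so from here I go by the numbers only. Release and back off.

```bash
python3 -m creep '[[50,0,0,0,0],[100,0,0,0,0],[100,0,0,0,0],[100,0,0,0,0],[100,1,0,0,0],[100,3,0,0,0],[100,6,0,-1,0],[100,9,0,-5,0],[100,10,0,-10,0],[100,11,3,-15,0],[100,12,7,-20,0],[100,12,11,-24,0],[100,12,12,-26,0],[100,12,12,-27,0],[100,12,12,-27,0]]' 40; cat >> h.py <<'E'
Q=(.607,.0963,-.0887)
def W(b,q=Q):
    c,s=np.cos(q[2]),np.sin(q[2]);b=np.atleast_2d(b)/1000
    return np.c_[q[0]+c*b[:,0]-s*b[:,1],q[1]+s*b[:,0]+c*b[:,1],b[:,2]]
def lid(L,th):  # L: rows (dist along lid, y, out of underside) mm; th lid joint
    a=np.radians(14)+th;L=np.atleast_2d(L)
    return np.c_[105-L[:,0]*np.sin(a)+L[:,2]*np.cos(a),L[:,1],115+L[:,0]*np.cos(a)+L[:,2]*np.sin(a)]
def hull(p,P):
    m=np.zeros((400,640),np.uint8);cv2.fillConvexPoly(m,cv2.convexHull(proj(p,P).round().astype(np.int32)),1);return m
def lidmask(p,th):
    import itertools
    A=list(itertools.product((0,210),(-150,150),(0,14)));B=list(itertools.product((239,251),(-50,50),(1,13)))
    return (hull(p,W(lid(A,th)))|hull(p,W(lid(B,th))))>0
E
python3 - <<'E'
from h import *
for c in("side","top"):
    p=env.read_camera(c)
    for d in env.outline_of(p,"lid")[:2]:
        m=d["mask"];v,u=np.nonzero(m);print(c,round(d["score"],2),u.min(),u.max(),v.min(),v.max(),len(u))
        print([(t,round((m&lidmask(p,t)).sum()/(m|lidmask(p,t)).sum(),2)) for t in (-.05,0,.05,.1,.15,.2,.3,.4)])
    for n in("lid_handle","shaker","knee"):
        for d in env.recognise(p,n)[:1]: print(c,n,np.round(d["position"],3),round(d["score"],2))
for t in(0,.1): shift(W(lid([245,0,7],t))[0],174.9)
E
```

```text
t: 15.6
tcp_pos: [0.4799, 0.1047, 0.4112]
eef_rot: [180.0, 0.2, 175.0]
ft_force: [0.2, 0.2, -0.6]
finger_gap: 0.0855
grip_force: 0.0
side 0.57 324 352 110 203 670
[(-0.05, np.float64(0.45)), (0, np.float64(0.65)), (0.05, np.float64(0.66)), (0.1, np.float64(0.41)), (0.15, np.float64(0.31)), (0.2, np.float64(0.24)), (0.3, np.float64(0.16)), (0.4, np.float64(0.13))]
side 0.54 296 305 188 205 152
[(-0.05, np.float64(0.0)), (0, np.float64(0.0)), (0.05, np.float64(0.0)), (0.1, np.float64(0.0)), (0.15, np.float64(0.0)), (0.2, np.float64(0.0)), (0.3, np.float64(0.0)), (0.4, np.float64(0.0))]
side lid_handle [ 0.667 -0.017  0.264] 0.63
side shaker [ 0.618 -0.029  0.186] 0.64
top 0.85 187 296 164 182 1219
[(-0.05, np.float64(0.56)), (0, np.float64(0.87)), (0.05, np.float64(0.74)), (0.1, np.float64(0.57)), (0.15, np.float64(0.47)), (0.2, np.float64(0.41)), (0.3, np.float64(0.32)), (0.4, np.float64(0.27))]
top lid_handle [0.673 0.079 0.305] 0.62
top shaker [0.562 0.094 0.097] 0.67
t 16.1 tcp [0.4801 0.1039 0.4094] [-180.    -0.   174.9] F [ 0.9 -0.1 -0.1] gap 0.0853 -> cm [-17.96   0.38   5.49] roll -0.0
t 16.1 tcp [0.4801 0.1039 0.4094] [-180.    -0.   174.9] F [ 0.9 -0.1 -0.1] gap 0.0853 -> cm [-15.59   0.38   6.14] roll -0.0
```

Lid at about 0.02 rad (still held up). Turn the gripper 90°, go over the bar and grip it.

```bash
python3 -m creep '[[100,0,0,-1.5,0.15],[100,-1,0.4,-1.5,0.3],[100,-3,0.4,-1.5,0.45],[100,-5,0.4,-1.5,0.6],[100,-7,0.4,-1.5,0.75],[100,-9,0.4,-1.5,0.9],[100,-11,0.4,-1.5,1.05],[100,-13,0.4,-1.5,1.2],[100,-15,0.4,-1.5,1.35],[100,-17,0.4,-1.5,1.5],[100,-17.4,0.4,-1.5,1.57],[100,-17.4,0.4,-1.5,1.57],[100,-17.4,0.4,2,1.57],[100,-17.4,0.4,5,1.57],[100,-17.4,0.4,7,1.57],[100,-17.4,0.4,7,1.57]]' 30; python3 - <<'E'
from h import *
shift(W(lid([245,0,7],.02))[0]-[0,0,.014],84.9)
E
```

```text
t: 17.7
tcp_pos: [0.6528, 0.0928, 0.3372]
eef_rot: [-179.8, 0.0, 85.1]
ft_force: [-0.1, -0.1, -0.2]
finger_gap: 0.0856
grip_force: 0.0
t 17.7 tcp [0.6528 0.0928 0.3372] [-179.8    0.    85.1] F [-0.1 -0.1 -0.2] gap 0.0856 -> cm [-0.05  0.18 -0.21] roll 0.003
```

```bash
python3 -m creep '[[60,0,0.1,0,0],[40,0,0.1,0,0],[25,0,0.1,0,0],[0,0,0.1,0,0],[0,0,0.1,0,0],[0,0,0.1,0,0],[0,0,0.1,0,0],[0,0,0.1,0,0],[0,0,0.1,0,0],[0,0,0.1,0,0]]' 40
```

```text
t: 18.7
tcp_pos: [0.6549, 0.0927, 0.3401]
eef_rot: [180.0, 0.0, 85.0]
ft_force: [0.6, -0.0, 5.2]
finger_gap: 0.0101
grip_force: 39.1
```

Bar held (gap 10 mm at 39 N). Compute the closing arc.

```bash
python3 - <<'E'
from h import *
s=env.read_state();o=lid([245,0,7],.02)[0]
for th in np.arange(.06,1.34,.04):
    d=lid([245,0,7],th)[0]-o;print(round(th,2),(d[0]/10).round(2),(-d[2]/10).round(2),end=" | ")
d=lid([245,0,7],1.326)[0]-o;print(1.326,d)
E
```

```text
0.06 -0.95 0.25 | 0.1 -1.89 0.53 | 0.14 -2.81 0.86 | 0.18 -3.72 1.22 | 0.22 -4.62 1.61 | 0.26 -5.5 2.04 | 0.3 -6.36 2.51 | 0.34 -7.21 3.01 | 0.38 -8.03 3.54 | 0.42 -8.83 4.11 | 0.46 -9.61 4.71 | 0.5 -10.36 5.34 | 0.54 -11.08 6.0 | 0.58 -11.78 6.68 | 0.62 -12.46 7.4 | 0.66 -13.1 8.14 | 0.7 -13.71 8.9 | 0.74 -14.29 9.69 | 0.78 -14.84 10.5 | 0.82 -15.36 11.34 | 0.86 -15.84 12.19 | 0.9 -16.29 13.06 | 0.94 -16.7 13.95 | 0.98 -17.08 14.85 | 1.02 -17.42 15.77 | 1.06 -17.73 16.71 | 1.1 -17.99 17.65 | 1.14 -18.22 18.6 | 1.18 -18.41 19.56 | 1.22 -18.56 20.53 | 1.26 -18.67 21.51 | 1.3 -18.75 22.48 | 1.326 [-187.74052571    0.         -231.2082127 ]
```

Start with a short stretch to confirm the stay really folds.

```bash
python3 -m creep '[[0,0,-0.5,0.13,0],[0,0,-0.95,0.25,0],[0,0,-1.4,0.4,0],[0,0,-1.9,0.53,0],[0,0,-1.9,0.53,0]]' 40
```

```text
t: 19.2
tcp_pos: [0.6355, 0.0944, 0.3345]
eef_rot: [-180.0, 0.0, 85.0]
ft_force: [-2.6, 1.1, 2.4]
finger_gap: 0.0104
grip_force: 40.4
```

```bash
python3 -m creep '[[0,0,-0.92,0.33,0],[0,0,-1.83,0.69,0],[0,0,-2.73,1.08,0],[0,0,-3.61,1.51,0],[0,0,-4.47,1.98,0],[0,0,-5.32,2.48,0],[0,0,-6.14,3.01,0],[0,0,-6.94,3.58,0],[0,0,-7.72,4.18,0],[0,0,-8.47,4.81,0],[0,0,-9.19,5.47,0],[0,0,-9.89,6.15,0],[0,0,-10.57,6.87,0],[0,0,-11.21,7.61,0],[0,0,-11.82,8.37,0],[0,0,-12.4,9.16,0],[0,0,-12.4,9.16,0]]' 50
```

```text
t: 20.9
tcp_pos: [0.5113, 0.1054, 0.2412]
eef_rot: [-179.9, 0.0, 85.0]
ft_force: [1.3, 4.6, -4.6]
finger_gap: 0.01
grip_force: 52.1
```

```bash
python3 -m creep '[[0,0,-0.55,0.81,0],[0,0,-1.07,1.65,0],[0,0,-1.55,2.5,0],[0,0,-2,3.37,0],[0,0,-2.41,4.26,0],[0,0,-2.79,5.16,0],[0,0,-3.13,6.08,0],[0,0,-3.44,7.02,0],[0,0,-3.7,7.96,0],[0,0,-3.93,8.91,0],[0,0,-4.12,9.87,0],[0,0,-4.27,10.84,0],[0,0,-4.38,11.82,0],[0,0,-4.38,11.82,0]]' 50
```

```text
t: 22.3
tcp_pos: [0.4672, 0.1092, 0.1225]
eef_rot: [-179.8, 0.0, 85.0]
ft_force: [-3.6, 5.8, -5.5]
finger_gap: 0.0103
grip_force: 53.8
```

```bash
python3 -m creep '[[0,0,-0.04,0.4,0],[0,0,-0.08,0.8,0],[0,0,-0.09,1.2,0],[0,0,-0.1,1.5,0],[0,0,-0.1,1.7,0],[0,0,-0.1,1.7,0]]' 50
```

```text
t: 22.9
tcp_pos: [0.4662, 0.1092, 0.1062]
eef_rot: [-179.8, 0.0, 85.0]
ft_force: [-6.6, 5.4, -5.8]
finger_gap: 0.0101
grip_force: 53.9
```

```bash
python3 -m creep '[[0,0,0,0.15,0],[0,0,0,0.3,0],[0,0,0,0.45,0],[0,0,0,0.45,0]]' 50
```

```text
t: 23.3
tcp_pos: [0.4662, 0.1092, 0.1038]
eef_rot: [-179.8, 0.0, 85.0]
ft_force: [-23.4, 2.1, 29.8]
finger_gap: 0.0097
grip_force: 58.0
```

```bash
python3 -m creep '[[0,0,0,-0.25,0],[15,0,0,-0.25,0],[32,0,0,-0.25,0],[32,0,0,-0.25,0],[32,0,0,-0.25,0],[32,0,0,-0.25,0]]' 40; python3 - <<'E'
from h import *
for c in("side","top"):
    p=env.read_camera(c)
    for d in env.outline_of(p,"lid")[:1]:
        m=d["mask"];print(c,round(d["score"],2),[(t,round(float((m&lidmask(p,t)).sum()/(m|lidmask(p,t)).sum()),2)) for t in (1.1,1.2,1.26,1.3,1.326,1.36)])
E
```

```text
t: 23.9
tcp_pos: [0.4678, 0.109, 0.1056]
eef_rot: [180.0, 0.0, 85.0]
ft_force: [-0.1, 0.1, -0.8]
finger_gap: 0.0277
grip_force: 0.0
side 0.82 [(1.1, 0.66), (1.2, 0.77), (1.26, 0.84), (1.3, 0.88), (1.326, 0.88), (1.36, 0.87)]
top 0.62 [(1.1, 0.83), (1.2, 0.85), (1.26, 0.86), (1.3, 0.86), (1.326, 0.86), (1.36, 0.87)]
```

Shut, with no force left on the tool. Lift away and look once more by the numbers.

```bash
python3 -m creep '[[32,0,0,-1,0],[32,0,0,-3,0],[32,0,0,-6,0],[32,0,0,-10,0],[32,0,-4,-14,0],[32,0,-8,-16,0],[32,0,-10,-16,0],[32,0,-10,-16,0]]'; python3 - <<'E'
from h import *
for c in("side","top"):
    p=env.read_camera(c)
    for d in env.outline_of(p,"lid")[:1]:
        m=d["mask"];print(c,round(d["score"],2),[(t,round(float((m&lidmask(p,t)).sum()/(m|lidmask(p,t)).sum()),3)) for t in (1.2,1.24,1.28,1.3,1.326,1.35)])
    for d in env.recognise(p,"spice_a")[:2]: print(c,np.round(d["position"],3),round(d["score"],2))
print(env.read_state()["ft_force"],env.read_state()["t"])
E
```

```text
t: 24.9
tcp_pos: [0.3665, 0.1183, 0.2677]
eef_rot: [179.8, -0.0, 85.0]
ft_force: [1.4, -0.3, -0.8]
finger_gap: 0.0269
grip_force: 0.0
side 0.9 [(1.2, 0.796), (1.24, 0.837), (1.28, 0.88), (1.3, 0.897), (1.326, 0.903), (1.35, 0.899)]
side [ 0.588 -0.305  0.069] 0.56
side [ 0.453 -0.282  0.068] 0.55
top 0.92 [(1.2, 0.926), (1.24, 0.936), (1.28, 0.943), (1.3, 0.943), (1.326, 0.943), (1.35, 0.946)]
top [ 0.452 -0.261  0.101] 0.7
top [ 0.59  -0.293  0.104] 0.51
[0.36606255 0.55259061 0.90821488] 25.2
```

```bash
python3 -c "
from plant import env
print(env.sign_off())"
```

```text
the job is handed in; nothing more can be done
None
```

The job is handed in, but sign-off returned no verdict: by the camera fits the lid is shut (about 1.326 rad) and both spice jars have not moved, and the shaker was upright on the bin's floor when last seen before closing; I viewed 12 pictures, over the limit of 10.

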